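# Load the vial carrier and bayonet its carry handle home

### The arm

A 6-joint arm with a two-finger parallel gripper is mounted at the origin on the work surface. World frame = base frame: x ahead of the robot, y to its left, z up, the work surface at z = 0. Lengths are in mm, angles in rad, forces in N, time in s.
With the tool pointing down it reaches from about 300 to 1000 mm from the base axis. Payload 5.1 kg.
Tool frame: the origin (TCP) lies at the very end of the fingers, on their centre line; the grasp point (between the pads) lies env.pinch_z behind it (env.pinch_z is the distance from the TCP to the grasp point, in mm); z points along the fingers, y is the line along which they close (so a half turn about z gives the same grasp; the last joint's range is limited). The gripper opens to 95 mm and grips with 3 to 60 N. Pads are 20 mm wide; open, the fingers measure 119 mm over their backs; the gripper's body (75 mm by 180 mm) begins 59 mm behind the grasp point.
Start: joints at [-0.083, 0.124, 1.65, -0, 1.367, -0.083], TCP at [649.988, -0.028, 214.656] pointing down, gripper open.
Joint ranges: [-2.61, 2.61], [-1.02, 2.33], [0.03, 2.71], [-1.35, 4.49], [0.32, 2.68], [-2.91, 2.91]. Speed limits (rad/s): [2.57, 2.57, 3.14, 3.14, 3.14, 3.14].

### API

Orientations are given as a unit quaternion [x, y, z, w].
In Python, from bench import env gives the robot as it stands.
- The arm moves only by the shell command python3 jog.py 'ROWS' [FORCE]. ROWS is rows parted by semicolons, their numbers by spaces, 1 to 5 of them, each of 7 numbers: dx, dy, dz in mm, then a rotation vector rx, ry, rz in rad, then the finger opening in mm; each row shifts and turns the commanded pose from where the row before left it, along the tool's axes as they then stand; what a row does not reach is not made up. A row lasts 1/12 s, in which the tool goes at most 41.7 mm and 0.125 rad, less where a joint would pass 70% of its speed; a pose out of reach is approached as far as the arm can. The fingers move at their own pace and stop on an object; FORCE is the grip in N (left out, the last holds). Time passes only in rows, so rows that do not move let the fingers close. It prints the time, the measured TCP pose, the force, the opening and the grip force at its end.
- env.sense(): the state, without advancing time (a new reading comes with each control period).
- env.read_camera(name): name is "scene" or "side" or "wrist"; returns a dict with "frame" (480x640x3 uint8, blue, green, red), "fx", "fy", "cx", "cy" (pixels), "distortion" ([k1, k2, p1, p2, k3] as OpenCV has them; the pictures are not rectified), "R" (3x3) and "t" (3): a world point X has camera coordinates R X + t. Camera axes: x right, y down, z forward; pixel columns grow to the right and rows downward; lengths in mm; the calibration is good to about 2 mm. A picture is of the moment at which its call begins. There is no depth.
- env.job_done(): hands the job in; it is judged then, once.
The state is a dict: "clock": time; "joint_pos": joint angles; "joint_vel": joint speeds; "tau": joint torques, N m; "tool_pos": TCP position; "tcp_rot": TCP orientation; "ft_force": force on the tool from outside, world axes, zero at the start; "torque": the same for the moment, N m; "gripper_width": finger opening in mm; "grip_force": force on a finger pad.
Only numpy, scipy, OpenCV 4.12 (cv2) and the standard library are available. Lean on these libraries where they do the work, as an engineer would, in place of code of your own. Each camera call takes 0.05 s, during which the arm holds its last target. There are 200 camera calls.

### The job

Stand the two vials from the counter upright in the carrier's two empty cells, one per cell, and let go of them. Then take the T-shaped carry handle from its parking ring, plug it through the keyhole in the middle of the carrier, push it down against the spring and twist it a quarter turn (either way) so that its lugs lie under the plate, bar crosswise to the slot. Finish while still gripping the handle and pressing it fully home, its collar flush on the plate; do not let go, and leave the vials already in the carrier and the other things on the counter alone.

Things in the scene. Friction and masses are not known exactly. Their poses are not given: they have to be found in the camera images.
- carrier: grey plastic vial carrier, docked fast to the counter. 132 mm in x, 240 mm in y (its length); origin at the centre of its underside, z up. Walls and dividers 40 mm high, 5 mm thick; floor 5 mm thick. At each y end two cells side by side in x, each 56 mm (x) by 54 mm (y) inside. In the middle a square socket tower, 76 by 76 mm, 80 mm high, hollow, closed by an aluminium keyhole plate.
- socket (a point): centre of the keyhole on the top face of the plate, 80 mm above the counter. The plate is 8 mm thick; the keyhole is a slot along the carrier's x, 52 mm long and 15 mm wide, widened in its middle to a 25 mm square. Below the plate the tower is hollow, 64 mm square.
- cell_1 (a point): centre of the floor of an empty cell, at carrier x -32, y -88 mm
- cell_2 (a point): centre of the floor of the other empty cell, diagonal to the first, at carrier x +32, y +88 mm
- cell_3 (a point): floor centre of a cell that already holds a vial, at carrier x +32, y -88 mm
- cell_4 (a point): floor centre of a cell that already holds a vial, at carrier x -32, y +88 mm
- plunger (a joint): spring plunger under the keyhole, in m pushed down: 0 at rest, its flat top 10 mm below the plate's top face. It takes about 4 N to start and 10 N at 0.016. Reads 0.016 when the handle's collar lies flush on the plate, about 0.011 if the twisted handle is let go (the spring lifts its lugs against the plate).
- handle: T-shaped carry handle, upright, about 160 g. Origin at the centre of its foot, z up, x along bar and lugs. Steel stem 20 mm in diameter, 26 mm long, foot tapered to 14 mm over 5 mm; lugs along x 46 mm tip to tip, 10 mm wide, 4 to 13 mm above the foot; aluminium collar disc 58 mm in diameter, 26 to 32 mm above the foot; then a neck and the bar.
- handle_bar (a point): centre of the handle's aluminium bar, 60 mm above its foot. The bar is 70 mm long (x), 20 mm thick (y), 44 to 76 mm above the foot. The handle enters the keyhole with its bar along the carrier's x; fully home its foot is 26 mm below the plate's top face and the lugs are 5 mm clear under the plate, so it turns either way. It cannot turn until the foot is 21 mm below.
- stand: white parking ring fixed to the counter, 66 mm outside diameter, 52 mm hole, 32 mm high, on a disc of 84 mm diameter, 5 mm thick; origin at its underside's centre. The handle hangs in it upright by its collar, its foot 6 mm above the counter; lift it straight up by at least 35 mm to clear the ring.
- vial_1: amber dispensing vial with a white cap, cylinder 36 mm in diameter, 75 mm tall, about 60 g, standing on the counter; origin at the centre of its underside. It goes into either empty cell.
- vial_2: second such vial on the counter, same size
- vial_3: same kind of vial, already in the carrier: leave it
- vial_4: same kind of vial, already in the carrier: leave it
- stock_bottle: white plastic stock bottle, 72 mm in diameter, 110 mm tall; bystander
- loose_cap: white bottle cap lying on the counter, 54 mm in diameter, 17 mm high; bystander
- spatula: white counting spatula lying on the counter, 160 mm long; bystander

How it is judged:
By the outcome, as a careful person would: the job done as asked, in the order asked, and still so for the second after the job is handed in, while the arm keeps its last pose, push and grip.
It also fails if it takes over 64 s, if anything falls off the work surface, if the arm or the gripper's body presses on something with over 40 N, if the wrist force passes 120 N, or if a joint passes its speed limit or range.

## Working session

There is one attempt and no reset: what is moved stays moved. The work goes in short steps, Python scripts to look and compute and a shell command to move; the robot and the scene stay as the last step left them, time stands still between calls to the robot, and variables do not carry over. Pictures are saved under pics/ and viewed, at most 10 in all, crops included, and the job is handed in when it is done.

```bash
ls; mkdir -p pics; python3 - <<'E'
from bench import env
import cv2,numpy as np
print(env.pinch_z, env.sense())
for n in ["scene","side","wrist"]:
    c=env.read_camera(n); cv2.imwrite(f"pics/{n}0.png",c["frame"]); np.savez(f"pics/{n}0.npz",**{k:np.array(v) for k,v in c.items() if k!="frame"})
    print(n,c["fx"],c["distortion"],c["R"],c["t"])
E
```

```text
bench.py
jog.py
pics
18.8 {'clock': 0.0, 'joint_pos': array([-8.26007204e-02,  1.24516887e-01,  1.65168257e+00, -2.01502837e-05,
        1.36751321e+00, -8.25968233e-02]), 'joint_vel': array([-0.00034647, -0.0012663 ,  0.00052511,  0.00016928, -0.00064085,
        0.00105598]), 'tau': array([-6.25927078e-04, -4.17603564e+01, -3.59935069e+01,  7.73367751e-02,
        4.92534391e-02, -1.75303944e-04]), 'tool_pos': array([6.49346037e+02, 1.88193514e-02, 2.13374375e+02]), 'tcp_rot': array([ 7.07106316e-01,  7.07106452e-01, -6.92668389e-04, -8.02444836e-04]), 'ft_force': array([-0.76402325, -0.51908887, -0.44995637]), 'torque': array([ 0.00249396,  0.00614984, -0.0383189 ]), 'grip_force': 0.0, 'gripper_width': 95.0731770272287}
scene 517.0840003147775 [-0.06519698  0.          0.          0.          0.        ] [[-0.74395396  0.66807824 -0.01428188]
 [ 0.47091962  0.5090004  -0.72052294]
 [-0.47409621 -0.54276151 -0.69328401]] [ 483.58162993 -170.76122467 1211.60799065]
side 506.71890686722435 [-0.0282359  0.         0.         0.         0.       ] [[ 0.98757354 -0.15592264 -0.01966296]
 [-0.11479398 -0.63024198 -0.76786548]
 [ 0.10733519  0.76058082 -0.64030928]] [-574.23846012   63.59925781  908.17334461]
wrist 391.59960907969713 [-0.08332709  0.          0.          0.          0.        ] [[ 9.99999061e-01  5.98928453e-04 -1.23251973e-03]
 [ 9.29722723e-04 -9.57284921e-01  2.89144801e-01]
 [-1.00669551e-03 -2.89145675e-01 -9.57284579e-01]] [-649.0218643   -32.93017413  391.12431434]
```
Tool: quaternion [.707,.707,0,0]: 180° about (1,1,0): tool x -> world y, tool y -> world x, tool z -> -z. 

View pictures.

View pics/scene0.png

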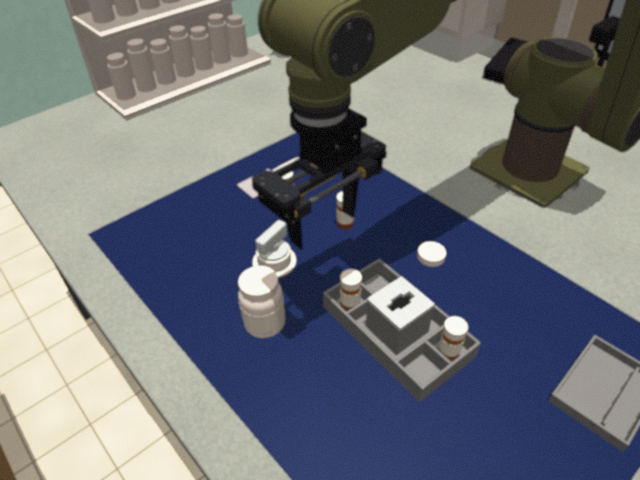

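View pics/side0.png

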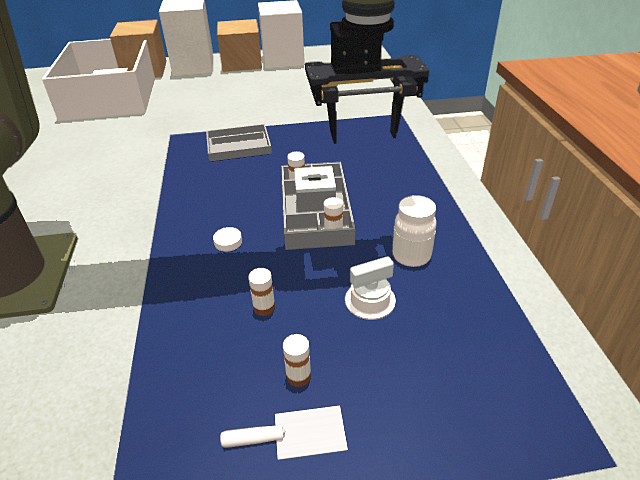

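Scene: carrier with tower top at about (400,302), vials in it at (350,288) and (455,337); handle in ring near (272,250), one counter vial at (345,210), the other hidden. Side: counter vials at (262,292) and (297,360), handle bar (372,272), carrier tower (315,180).

```bash
cat > h.py <<'E'
import numpy as np,cv2
from bench import env
def ray(c,uv):
    K=np.array([[c["fx"],0,c["cx"]],[0,c["fy"],c["cy"]],[0,0,1.]])
    p=cv2.undistortPoints(np.array([[uv]],float),K,np.array(c["distortion"],float))[0,0]
    R=np.array(c["R"]);o=-R.T@np.array(c["t"]);d=R.T@np.r_[p,1]
    return o,d/np.linalg.norm(d)
def onz(c,uv,z):
    o,d=ray(c,uv);return o+d*(z-o[2])/d[2]
def tri(*cu):
    A=0;b=0;L=[ray(c,u) for c,u in cu]
    for o,d in L:
        P=np.eye(3)-np.outer(d,d);A=A+P;b=b+P@o
    X=np.linalg.solve(A,b);return X,[np.linalg.norm((np.eye(3)-np.outer(d,d))@(X-o)) for o,d in L]
def load(n): return dict(np.load(f"pics/{n}.npz"))
def snap(n,tag):
    c=env.read_camera(n);cv2.imwrite(f"pics/{tag}.png",c["frame"]);np.savez(f"pics/{tag}.npz",**{k:np.array(v) for k,v in c.items() if k!="frame"});return c
def proj(c,X):
    K=np.array([[c["fx"],0,c["cx"]],[0,c["fy"],c["cy"]],[0,0,1.]])
    return cv2.projectPoints(np.array(X,float).reshape(-1,3),cv2.Rodrigues(np.array(c["R"]))[0],np.array(c["t"],float),K,np.array(c["distortion"],float))[0][:,0]
def crop(n,x0,y0,w,h,s,out):
    im=cv2.imread(f"pics/{n}.png")[y0:y0+h,x0:x0+w];cv2.imwrite(f"pics/{out}.png",cv2.resize(im,None,fx=s,fy=s,interpolation=cv2.INTER_CUBIC))
E
python3 - <<'E'
from h import *
c=load("side0")
for n,uv,z in [("v a",(261,274),75),("v b",(296,343),75),("bar",(372,268),82),("tower",(315,178),80),("cap",(228,237),17),("bottle",(417,206),110),("c3/4",(296,157),80),("c near",(333,204),80),
 ("spat l",(222,438),10),("spat r",(345,430),5)]: print(n,onz(c,uv,z).round())
E
```

```text
v a [ 457. -153.   75.]
v b [ 496. -298.   75.]
bar [ 629. -177.   82.]
tower [578.  98.  80.]
cap [399.  23.  17.]
bottle [731. -68. 110.]
c3/4 [550. 186.  80.]
c near [598.   5.  80.]
spat l [ 386. -383.   10.]
spat r [ 545. -396.    5.]
```

View pics/wrist0.png

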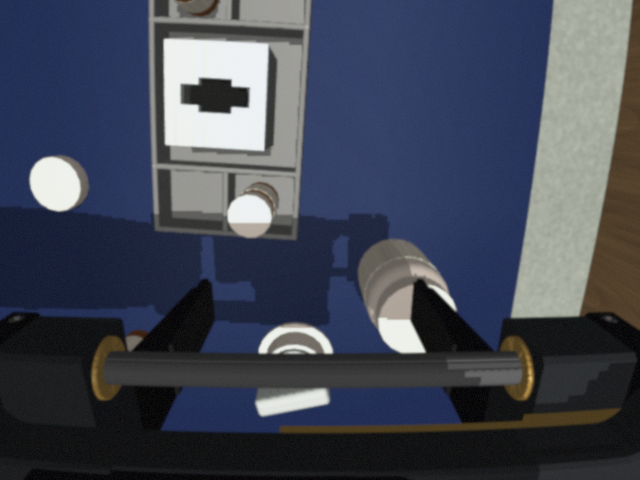

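Wrist view: plate corners near (164,38), (269,43), (267,151), (165,150), keyhole centre about (215,96), near empty cell at about (196,195), handle and vial hidden under the fingers. I'll move back to view the vials and handle.

```bash
python3 jog.py '-36 -13 0 0 0 0 95;-36 -13 0 0 0 0 95;-36 -13 0 0 0 0 95;-36 -13 0 0 0 0 95;-36 -13 0 0 0 0 95'; python3 jog.py '-36 -13 0 0 0 0 95;-36 -13 0 0 0 0 95;-36 -13 0 0 0 0 95;-36 -13 0 0 0 0 95;0 0 0 0 0 0 95'
python3 - <<'E'
from h import *
w=snap("wrist","wrist1");s=snap("scene","scene1")
im=np.zeros((600,800,3),np.uint8)
a=cv2.imread("pics/wrist1.png")[:330];im[:330,:640]=a
b=cv2.imread("pics/scene1.png")[160:330,200:500];
im[330:,:476]=cv2.resize(b,None,fx=1.588,fy=1.588)[:270,:476]
cv2.imwrite("pics/comp1.png",im)
print(env.sense()["tool_pos"],env.sense()["clock"])
E
```

```text
clock: 0.57
tool_pos: [584.0, -181.3, 214.3]
tcp_rot: [0.707, 0.707, -0.0, -0.0]
ft_force: [0.2, -0.3, 0.3]
gripper_width: 95.2
grip_force: 0.0
clock: 0.98
tool_pos: [530.4, -329.4, 214.2]
tcp_rot: [0.709, 0.705, -0.001, 0.0]
ft_force: [-0.5, 0.4, 0.4]
gripper_width: 94.7
grip_force: 0.0
[ 532.17206067 -325.12481109  214.10218551] 1.0833
```

View pics/comp1.png

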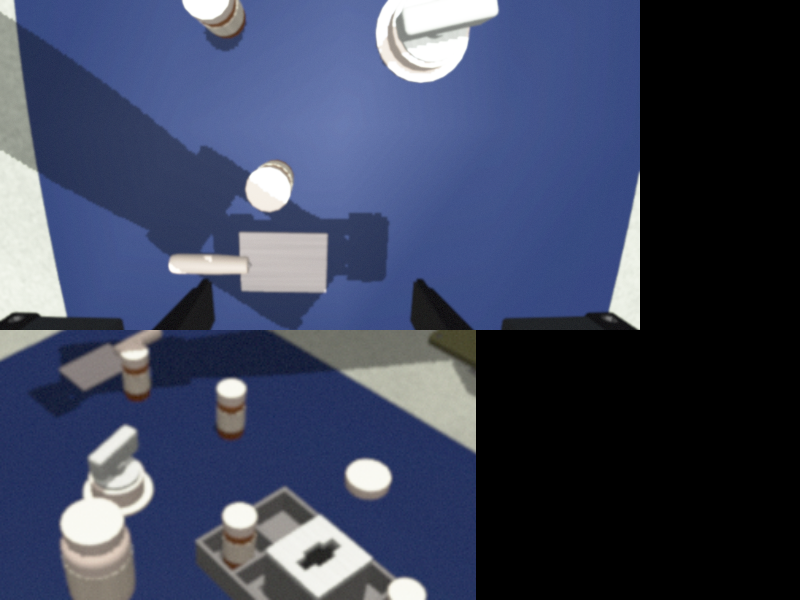

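Wrist: vial_2 cap (269,189), vial_1 cap cut near (208,3), handle in ring around (425,35) with the bar tilted slightly; scene crop shows both vials, handle bar and keyhole clearly. Now an enlarged composite for precise reading.

```bash
python3 - <<'E'
from h import *
S=cv2.imread("pics/side0.png");C=cv2.imread("pics/scene1.png")
im=np.zeros((600,800,3),np.uint8)
def put(I,x,y,w,h,s,X,Y):
    t=cv2.resize(I[y:y+h,x:x+w],(int(w*s),int(h*s)),interpolation=cv2.INTER_CUBIC);im[Y:Y+t.shape[0],X:X+t.shape[1]]=t
put(S,240,252,160,140,2.4,0,0)
put(S,275,150,85,100,3.3,400,0)
put(C,320,255,160,100,2.6,0,340)
put(C,245,215,60,65,4,430,340)
cv2.imwrite("pics/comp2.png",im)
E
```

```text
(no output)
```

View pics/comp2.png

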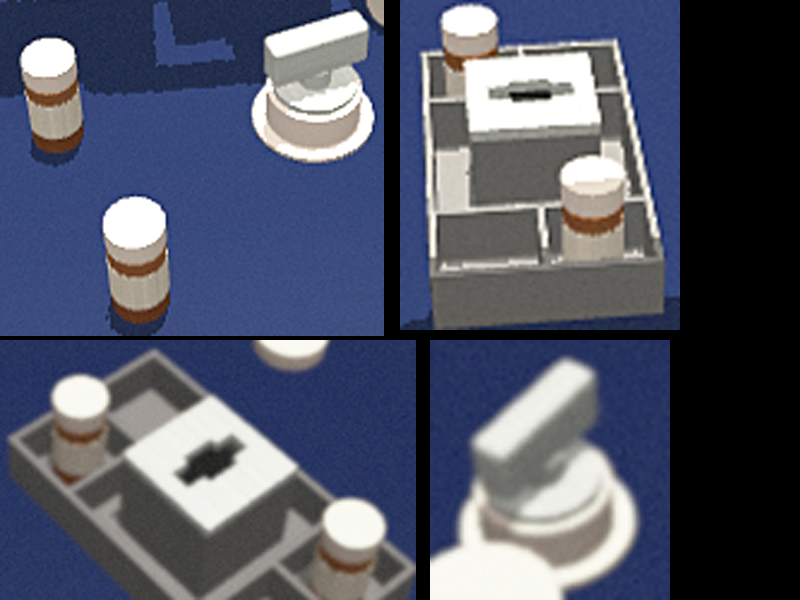

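```bash
python3 - <<'E'
from h import *
S=load("side0");C=load("scene1");W0=load("wrist0");W1=load("wrist1")
s1=lambda x,y:(240+x/2.4,252+y/2.4); s2=lambda x,y:(275+(x-400)/3.3,150+y/3.3)
c1=lambda x,y:(320+x/2.6,255+(y-340)/2.6); c2=lambda x,y:(245+(x-430)/4,215+(y-340)/4)
np.set_printoptions(precision=1,suppress=True)
print("va",tri((S,s1(49,57)),(C,(345.5,196.5))))
print("vb",tri((S,s1(135,221)),(W1,(269,189)),(C,(285,175))))
print("vb sw",tri((S,s1(135,221)),(W1,(269,189))))
print("key",tri((S,s2(531,91)),(C,c1(210,461)),(W0,(215,96))))
print("bar",tri((S,s1(316,33)),(C,c2(536,406))))
for n,c,f,P in [("S",S,s1,[(265,43),(356,12),(368,20),(275,57)]),("C",C,c2,[(473,440),(565,360),(597,372),(508,453)])]:
    Q=np.array([onz(c,f(*p),82) for p in P]);print(n,Q[:,:2].ravel(),Q.mean(0),[np.degrees(np.arctan2(*(b-a)[1::-1])) for a,b in ((Q[0],Q[1]),(Q[3],Q[2]))])
Q=np.array([onz(W0,p,80) for p in [(164,38),(269,43),(267,151),(165,150),(181,95),(249,97)]]);print(Q,Q[:4].mean(0),np.degrees(np.arctan2(*(Q[5]-Q[4])[1::-1])))
Q=np.array([onz(C,c1(*p),80) for p in [(211,396),(298,465),(212,530),(126,455)]]);print(Q,Q.mean(0))
Q=np.array([onz(W0,p,40) for p in [(155,230),(297,239),(310,26)]]);print(Q)
E
```

```text
va (array([ 455.2, -154.5,   73.5]), [np.float64(0.3804090117191472), np.float64(0.3804090117192213)])
vb (array([ 495.6, -297.5,   70.8]), [np.float64(0.9894388273435788), np.float64(1.6863705770065345), np.float64(1.284973219372145)])
vb sw (array([ 495.8, -298.7,   73.8]), [np.float64(0.06892362269970173), np.float64(0.06892362269957518)])
key (array([577.3, 102.4,  78.1]), [np.float64(0.5730461575167813), np.float64(0.6696686002591759), np.float64(0.8665236563083955)])
bar (array([ 629.7, -168.5,   79. ]), [np.float64(0.4542977741275269), np.float64(0.4542977741272313)])
S [ 594.7 -175.4  659.9 -156.5  665.7 -165.7  598.4 -189.4] [ 629.7 -171.8   82. ] [np.float64(16.155150919785463), np.float64(19.437994075749735)]
C [ 665.7 -167.1  601.6 -181.6  595.9 -164.8  659.2 -149.7] [ 630.6 -165.8   82. ] [np.float64(-167.31358626208248), np.float64(-166.56610700431236)]
[[541.9 142.9  80. ]
 [618.1 137.9  80. ]
 [614.7  61.2  80. ]
 [536.   62.6  80. ]
 [551.7 102.8  80. ]
 [602.4 100.6  80. ]] [577.7 101.1  80. ] -2.4630309083404622
[[538.2  68.3  80. ]
 [541.5 143.   80. ]
 [616.8 140.1  80. ]
 [613.4  65.7  80. ]] [577.5 104.3  80. ]
[[504.2 -12.1  40. ]
 [635.2 -20.6  40. ]
 [647.2 158.1  40. ]]
```

Points agree with the given heights (vials ~74, plate ~78, bar top ~79). vial_2 (496,-299), vial_1 (456,-154), bar (630,-169) yaw ≈ 15°, key (577,102.5), carrier yaw ≈ −3°. Grasp vial_2 high, so fingers stay above the cell walls.

```bash
python3 jog.py '13 -18 0 0 0 0 95;13 -18 0 0 0 0 95;0 0 0 0 0 0 95;0 0 40 0 0 0 95;0 0 40 0 0 0 95'; python3 jog.py '0 0 40 0 0 0 95;0 0 30 0 0 0 95;0 0 12 0 0 0 95;0 0 6 0 0 0 95;0 0 0 0 0 0 95'
python3 - <<'E'
from h import *
snap("wrist","w2");snap("side","s2"); print(env.sense()["tool_pos"])
E
```

```text
clock: 1.5
tool_pos: [500.0, -298.4, 137.8]
tcp_rot: [0.706, 0.708, 0.001, 0.005]
ft_force: [0.3, -0.6, -1.5]
gripper_width: 95.3
grip_force: 0.0
clock: 1.92
tool_pos: [497.3, -297.3, 46.1]
tcp_rot: [0.707, 0.707, -0.0, -0.001]
ft_force: [0.7, -0.8, 0.7]
gripper_width: 95.1
grip_force: 0.0
[ 498.73075279 -298.76820292   48.93123171]
```

```bash
for i in 1 2; do python3 jog.py '0 0 0 0 0 0 30;0 0 0 0 0 0 30;0 0 0 0 0 0 30;0 0 0 0 0 0 30;0 0 0 0 0 0 30' 15 | tail -2;done; python3 jog.py '0 0 -20 0 0 0 30;0 0 -40 0 0 0 30;0 0 -40 0 0 0 30;0 0 -20 0 0 0 30;0 0 0 0 0 0 30'
```

```text
gripper_width: 67.0
grip_force: 0.0
gripper_width: 36.0
grip_force: 14.9
clock: 3.27
tool_pos: [500.1, -300.2, 173.8]
tcp_rot: [0.707, 0.707, 0.001, 0.006]
ft_force: [1.2, -0.0, -0.1]
gripper_width: 36.1
grip_force: 14.9
```

```bash
for k in 1; do python3 jog.py '37 9 0 0 0 0 30;37 9 0 0 0 0 30;37 9 0 0 0 0 30;37 9 0 0 0 0 30;37 9 0 0 0 0 30'; python3 jog.py '37 9 0 0 0 0 30;37 9 0 0 0 0 30;37 9 0 0 0 0 30;37 9 0 0 0 0 30;37 9 0 0 0 0 30'; python3 jog.py '37 9 0 0 0 0 30;37 9 0 0 0 0 30;37 9 0 0 0 0 30;6 0 0 0 0 0 30;0 0 0 0 0 0.05 30'; python3 jog.py '0 0 0 0 0 0 30;0 0 0 0 0 0 30;0 0 0 0 0 0 30'; done
python3 - <<'E'
from h import *
w=snap("wrist","w3");snap("side","s3");snap("scene","c3")
S=cv2.imread("pics/side0.png")
im=np.zeros((600,800,3),np.uint8)
a=cv2.imread("pics/w3.png")[:, :];im[:360,:480]=cv2.resize(a,(480,360))
def put(n,x,y,w,h,s,X,Y):
    t=cv2.resize(cv2.imread(n)[y:y+h,x:x+w],(int(w*s),int(h*s)),interpolation=cv2.INTER_CUBIC);im[Y:Y+t.shape[0],X:X+t.shape[1]]=t
put("pics/s3.png",265,80,120,180,2.6,485,0)
put("pics/c3.png",310,160,180,240,1,0,360)
cv2.imwrite("pics/comp3.png",im)
print(env.sense()["tool_pos"])
E
```

```text
clock: 3.68
tool_pos: [541.3, -111.2, 165.0]
tcp_rot: [0.707, 0.707, -0.0, -0.001]
ft_force: [0.5, 0.3, -1.0]
gripper_width: 35.8
grip_force: 14.9
clock: 4.1
tool_pos: [586.2, 73.9, 164.9]
tcp_rot: [0.707, 0.707, -0.001, -0.001]
ft_force: [0.8, -0.3, -0.8]
gripper_width: 35.7
grip_force: 14.9
clock: 4.52
tool_pos: [613.1, 191.4, 164.6]
tcp_rot: [0.724, 0.69, -0.001, -0.001]
ft_force: [0.2, -1.0, -0.7]
gripper_width: 36.0
grip_force: 14.9
clock: 4.77
tool_pos: [613.5, 188.2, 165.8]
tcp_rot: [0.725, 0.689, -0.001, -0.0]
ft_force: [-0.4, -0.2, -1.1]
gripper_width: 35.8
grip_force: 14.9
[613.93276017 188.22006854 166.5374742 ]
```

View pics/comp3.png

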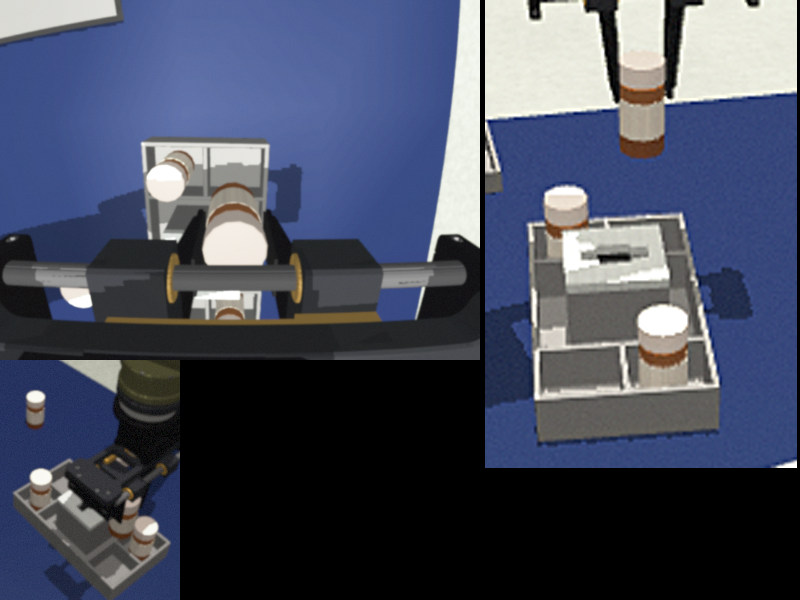

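Wrist view: far wall outer corners at about (189,185) and (357,187) in full pixels, vial held upright over the far-right empty cell; side view shows the empty far-right cell at about (650,240) of the crop, lined up with the vial.

```bash
python3 - <<'E'
from h import *
W=load("w3");np.set_printoptions(precision=1,suppress=True)
a,b=[onz(W,p,40) for p in [(189.3,185.3),(357.3,186.7)]];m=(a+b)/2;th=np.arctan2(*(b-a)[1::-1])
print(a,b,np.linalg.norm(b-a),np.degrees(th))
for t in (th,np.radians(-3),np.radians(-3.7)):
    R=np.array([[np.cos(t),-np.sin(t)],[np.sin(t),np.cos(t)]]);cen=m[:2]-R@[0,120]
    print(np.degrees(t),"cen",cen,"cell2 via wall",m[:2]+R@[32,-32],"cell2 via key",[577.4,102.5]+R@[32,88],"c1",[577.4,102.5]+R@[-32,-88])
E
```

```text
[521.4 229.1  40. ] [649.2 221.4  40. ] 128.05470627491556 -3.4330807082194235
-3.4330807082194235 cen [578.1 105.5] cell2 via wall [615.3 191.4] cell2 via key [614.6 188.4] c1 [540.2  16.6]
-3.0000000000000004 cen [579.  105.4] cell2 via wall [615.6 191.6] cell2 via key [614.  188.7] c1 [540.8  16.3]
-3.7000000000000006 cen [577.6 105.5] cell2 via wall [615.2 191.3] cell2 via key [615.  188.3] c1 [539.8  16.7]
```

```bash
python3 jog.py '1 1 0 0 0 0 30;0 0 30 0 0 0 30;0 0 35 0 0 0 30;0 0 25 0 0 0 30;0 0 0 0 0 0 30';python3 jog.py '0 0 15 0 0 0 30;0 0 7 0 0 0 30;0 0 0 0 0 0 30;0 0 1 0 0 0 30;0 0 1 0 0 0 30'; python3 jog.py '0 0 1 0 0 0 30;0 0 0 0 0 0 30;0 0 0 0 0 0 30'
```

```text
clock: 5.33
tool_pos: [610.4, 188.6, 69.7]
tcp_rot: [0.725, 0.689, -0.005, -0.003]
ft_force: [-1.0, -1.0, -1.9]
gripper_width: 36.0
grip_force: 14.9
clock: 5.75
tool_pos: [616.3, 190.2, 54.4]
tcp_rot: [0.725, 0.689, 0.001, 0.001]
ft_force: [-0.5, 0.2, -0.4]
gripper_width: 35.8
grip_force: 14.9
clock: 6.0
tool_pos: [615.4, 190.0, 52.3]
tcp_rot: [0.725, 0.689, 0.0, 0.0]
ft_force: [0.1, -0.7, -0.7]
gripper_width: 35.5
grip_force: 14.9
```

```bash
python3 jog.py '0 0 1 0 0 0 36;0 0 0 0 0 0 36;0 0 0 0 0 0 48;0 0 0 0 0 0 48;0 0 0 0 0 0 48';python3 jog.py '0 0 -10 0 0 0 48;0 0 -20 0 0 0 48;0 0 -35 0 0 0 48;0 0 -35 0 0 0 48;0 0 -13 0 0 0 95'; python3 - <<'E'
from h import *
snap("wrist","w4");snap("side","s4");print(env.sense()["tool_pos"])
E
```

```text
clock: 6.42
tool_pos: [615.1, 189.9, 50.7]
tcp_rot: [0.725, 0.689, 0.0, 0.0]
ft_force: [0.8, -0.1, 0.4]
gripper_width: 47.0
grip_force: 0.0
clock: 6.83
tool_pos: [617.8, 190.6, 170.7]
tcp_rot: [0.725, 0.689, 0.004, 0.002]
ft_force: [0.9, -0.8, 0.8]
gripper_width: 50.8
grip_force: 0.0
[617.63185672 190.527616   168.92574053]
```

```bash
python3 jog.py '-35 -14 0 0 0 0 95;-35 -14 0 0 0 0 95;-35 -14 0 0 0 0 95;-35 -14 0 0 0 0 95;-35 -14 0 0 0 0 95' | sed -n 2p;python3 jog.py '-35 -14 0 0 0 0 95;-35 -14 0 0 0 0 95;-35 -14 0 0 0 0 95;-35 -14 0 0 0 0 95;-36.5 -15.6 0 0 0 0 95' | sed -n 2p; python3 jog.py '0 0 0 0 0 0 95;0 0 0 0 0 0 95;0 0 0 0 0 0 95' 
python3 - <<'E'
from h import *
snap("wrist","w5");snap("side","s5")
im=np.zeros((600,800,3),np.uint8)
im[:360,:480]=cv2.resize(cv2.imread("pics/w5.png"),(480,360))
def put(n,x,y,w,h,s,X,Y):
    t=cv2.resize(cv2.imread(n)[y:y+h,x:x+w],(int(w*s),int(h*s)),interpolation=cv2.INTER_CUBIC);im[Y:Y+t.shape[0],X:X+t.shape[1]]=t
put("pics/s5.png",200,130,200,250,1.5,485,0)
put("pics/w4.png",100,140,360,300,.75,0,365)
cv2.imwrite("pics/comp5.png",im)
E
```

```text
tool_pos: [534.1, 17.5, 161.1]
tool_pos: [454.0, -154.8, 161.5]
clock: 8.02
tool_pos: [455.4, -153.6, 162.2]
tcp_rot: [0.725, 0.689, -0.0, -0.001]
ft_force: [0.3, 0.0, -0.7]
gripper_width: 94.8
grip_force: 0.0
```

View pics/comp5.png

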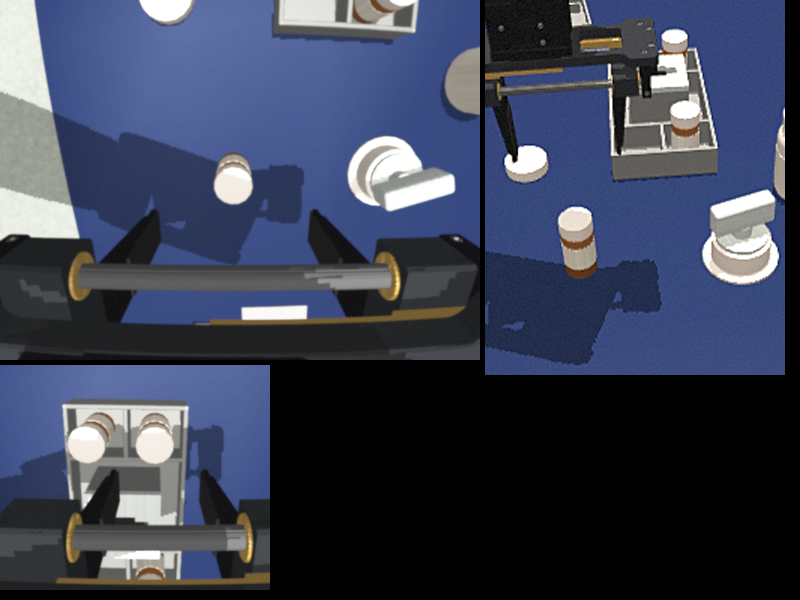

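w4 shows vial_2 standing in the far-right cell; w5 shows vial_1's cap at about (311,249) full-pixel, between the fingers, and the handle's bar top around (560,253).

```bash
python3 - <<'E'
from h import *
W=load("w5");np.set_printoptions(precision=1,suppress=True)
print(onz(W,(310.7,247),75),tri((W,(310.7,247)),(load("side0"),(260.4,275.8))))
Q=np.array([onz(W,(x*4/3,y*4/3),82) for x,y in [(383,188),(453,170),(455,189),(390,210)]]);print(Q,Q.mean(0),[np.degrees(np.arctan2(*(b-a)[1::-1])) for a,b in ((Q[0],Q[1]),(Q[3],Q[2]))])
print(tri((W,(420.2*4/3,189.2*4/3)),(load("side0"),(371.7,265.8))))
E
python3 jog.py '0 0 30 0 0 0 95;0 0 40 0 0 0 95;0 0 30 0 0 0 95;0 0 12 0 0 0 95;0 0 5 0 0 0 95'
for i in 1 2; do python3 jog.py '0 0 0 0 0 0 30;0 0 0 0 0 0 30;0 0 0 0 0 0 30;0 0 0 0 0 0 30;0 0 0 0 0 0 30' 15 ;done
```

```text
[ 454.1 -154.    75. ] (array([ 454.8, -154.5,   73.2]), [np.float64(0.7097238212425885), np.float64(0.7097238212426658)])
[[ 591.3 -161.3   82. ]
 [ 658.3 -147.3   82. ]
 [ 663.7 -166.1   82. ]
 [ 600.5 -183.6   82. ]] [ 628.4 -164.6   82. ] [np.float64(11.79732288234364), np.float64(15.435560380391376)]
(array([ 631. , -166.3,   76.8]), [np.float64(0.3005972390199065), np.float64(0.30059723901969226)])
clock: 8.53
tool_pos: [454.5, -152.0, 43.7]
tcp_rot: [0.724, 0.69, -0.001, -0.003]
ft_force: [0.0, -0.7, -0.4]
gripper_width: 94.9
grip_force: 0.0
clock: 8.95
tool_pos: [457.2, -154.6, 48.3]
tcp_rot: [0.725, 0.689, 0.001, 0.001]
ft_force: [0.5, 0.2, 0.3]
gripper_width: 67.1
grip_force: 0.0
clock: 9.37
tool_pos: [455.9, -154.1, 46.6]
tcp_rot: [0.725, 0.689, -0.0, -0.0]
ft_force: [-0.1, -0.6, -1.0]
gripper_width: 35.6
grip_force: 14.9
```

```bash
python3 jog.py '0 0 -20 0 0 0 30;0 0 -40 0 0 0 30;0 0 -40 0 0 0 30;0 0 -10 0 0 0 30;0 0 0 0 0 0 30'|sed -n 2p;python3 jog.py '35.2 15.2 0 0 0 0 30;35.2 15.2 0 0 0 0 30;35.2 15.2 0 0 0 0 30;35.2 15.2 0 0 0 0 30;35.2 15.2 0 0 0 0 30'|sed -n 2p; python3 jog.py '0 0 0 0 0 0 30;0 0 0 0 0 0 30;0 0 0 0 0 0 30'
python3 - <<'E'
from h import *
snap("wrist","w6");snap("side","s6");snap("scene","c6")
im=np.zeros((600,800,3),np.uint8)
im[:360,:480]=cv2.resize(cv2.imread("pics/w6.png"),(480,360))
def put(n,x,y,w,h,s,X,Y):
    t=cv2.resize(cv2.imread(n)[y:y+h,x:x+w],(int(w*s),int(h*s)),interpolation=cv2.INTER_CUBIC);im[Y:Y+t.shape[0],X:X+t.shape[1]]=t
put("pics/s6.png",230,100,150,180,2,485,0)
put("pics/c6.png",310,160,240,240,1,0,360)
cv2.imwrite("pics/comp6.png",im)
E
```

```text
tool_pos: [458.6, -155.3, 161.2]
tool_pos: [539.7, 19.7, 153.7]
clock: 10.45
tool_pos: [539.4, 18.0, 154.2]
tcp_rot: [0.724, 0.689, -0.002, -0.001]
ft_force: [-0.1, 0.4, -0.2]
gripper_width: 35.9
grip_force: 15.0
```

View pics/comp6.png

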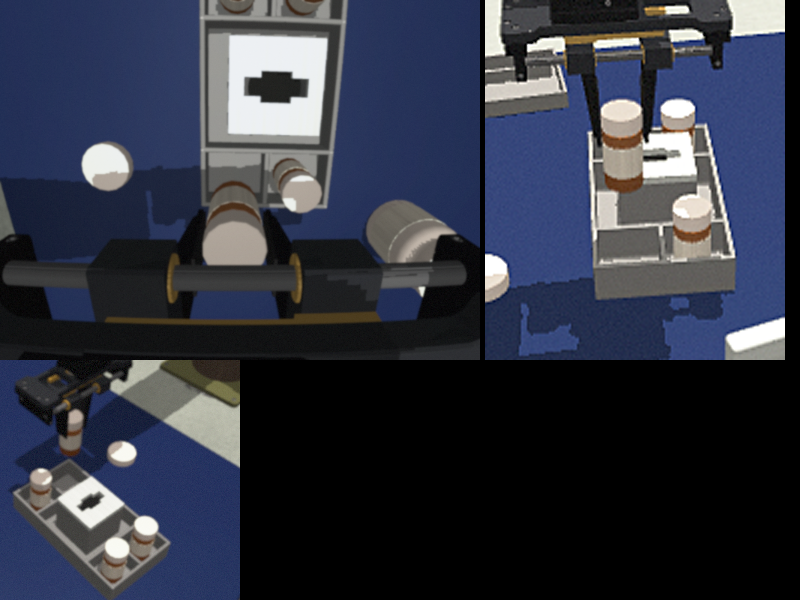

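Wrist view: keyhole centre at composite (276,87) with slot ends (245,87)/(306,87), vial held above the near-left empty cell; side and scene show the far cells filled and vials upright.

```bash
python3 - <<'E'
from h import *
W=load("w6");np.set_printoptions(precision=1,suppress=True)
Q=np.array([onz(W,(x*4/3,y*4/3),80) for x,y in [(229,35),(327,37),(324,135),(228,134),(245,87),(306,87),(276,87)]]);print(Q,Q[:4].mean(0))
Q=[onz(W,(x*4/3,y*4/3),40) for x,y in [(202,205),(328,208),(205,151),(334,152)]];print(np.array(Q))
E
python3 jog.py '0 0 30 0 0 0 30;0 0 35 0 0 0 30;0 0 20 0 0 0 30;0 0 12 0 0 0 30;0 0 6 0 0 0 30';python3 jog.py '0 0 0 0 0 0 30;0 0 1 0 0 0 30;0 0 1 0 0 0 30;0 0 1 0 0 0 30;0 0 0 0 0 0 30'
```

```text
[[541.1 142.8  80. ]
 [616.9 138.6  80. ]
 [616.3  62.   80. ]
 [536.2  66.4  80. ]
 [551.8 103.3  80. ]
 [600.7 101.3  80. ]
 [576.6 102.2  80. ]] [577.7 102.5  80. ]
[[504.  -11.2  40. ]
 [635.5 -21.1  40. ]
 [511.5  45.3  40. ]
 [638.9  38.5  40. ]]
clock: 11.02
tool_pos: [539.1, 17.1, 51.5]
tcp_rot: [0.725, 0.689, -0.001, -0.001]
ft_force: [-0.1, -0.5, 5.8]
gripper_width: 35.8
grip_force: 15.0
clock: 11.43
tool_pos: [541.5, 17.9, 51.6]
tcp_rot: [0.725, 0.689, 0.001, 0.001]
ft_force: [-0.1, 0.4, -0.9]
gripper_width: 35.5
grip_force: 15.0
```

```bash
python3 jog.py '0 0 0 0 0 0 36;0 0 0 0 0 0 48;0 0 0 0 0 0 48;0 0 0 0 0 0 48;0 0 0 0 0 0 48'|tail -2;python3 jog.py '0 0 -10 0 0 0 48;0 0 -20 0 0 0 48;0 0 -35 0 0 0 48;0 0 -35 0 0 0 48;0 0 -19 0 0 0 95'|sed -n 2p;python3 jog.py '-36 19.7 0 0 0 0 95;-36 19.7 0 0 0 0 95;-36 19.7 0 0 0 0 95;-36 19.7 0 0 0 0 95;-36 19.7 0 0 0 0 95'|sed -n 2p;python3 jog.py '0 0 0 0 0 .12 95;0 0 0 0 0 .12 95;0 0 0 0 0 .12 95;0 0 0 0 0 .12 95;0 0 0 0 0 .12 95'|sed -n 2p;python3 jog.py '0 0 0 0 0 .12 95;0 0 0 0 0 .12 95;0 0 0 0 0 .12 95;0 0 0 0 0 .12 95;0 0 0 0 0 .12 95'|sed -n 2p;python3 jog.py '0 0 0 0 0 .067 95;0 0 0 0 0 0 95;0 0 0 0 0 0 95;0 0 0 0 0 0 95'
python3 - <<'E'
from h import *
from scipy.spatial.transform import Rotation as R
snap("wrist","w7");snap("side","s7");snap("scene","c7")
im=np.zeros((600,800,3),np.uint8)
im[:360,:480]=cv2.resize(cv2.imread("pics/w7.png"),(480,360))
def put(n,x,y,w,h,s,X,Y):
    t=cv2.resize(cv2.imread(n)[y:y+h,x:x+w],(int(w*s),int(h*s)),interpolation=cv2.INTER_CUBIC);im[Y:Y+t.shape[0],X:X+t.shape[1]]=t
put("pics/s7.png",260,140,155,200,2,485,0)
put("pics/c7.png",240,200,240,200,1.2,0,360)
cv2.imwrite("pics/comp7.png",im)
print(R.from_quat(env.sense()["tcp_rot"]).as_matrix())
E
```

```text
gripper_width: 47.5
grip_force: 0.0
tool_pos: [542.6, 17.8, 175.0]
tool_pos: [630.9, -168.6, 170.8]
tool_pos: [630.2, -167.0, 170.4]
tool_pos: [630.2, -166.8, 170.5]
clock: 13.85
tool_pos: [630.2, -166.8, 170.1]
tcp_rot: [0.992, 0.127, 0.0, 0.0]
ft_force: [1.0, -0.3, 0.3]
gripper_width: 94.7
grip_force: 0.0
[[ 9.67781191e-01  2.51792703e-01 -1.37706603e-05]
 [ 2.51792702e-01 -9.67781191e-01 -2.96687196e-05]
 [-2.07973531e-05  2.52454770e-05 -9.99999999e-01]]
```

View pics/comp7.png

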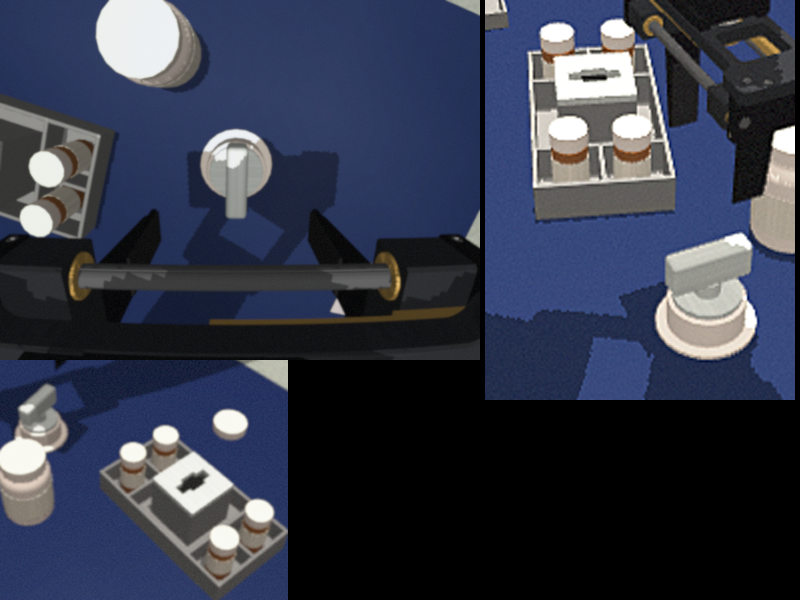

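All four vials stand in their cells; the wrist view shows the bar nearly aligned between the fingers, top face from about (236,142) to (236,196) in composite pixels.

```bash
python3 - <<'E'
from h import *
W=load("w7");np.set_printoptions(precision=1,suppress=True)
Q=np.array([onz(W,(x*4/3,y*4/3),82) for x,y in [(236.5,142),(236,196.5)]]);d=Q[1]-Q[0];print(Q,Q.mean(0),np.linalg.norm(d),np.degrees(np.arctan2(d[1],d[0])))
T=np.array([[.968,.252],[.252,-.968]]);print("tool offs",T.T@(Q.mean(0)[:2]-[630,-167]))
E
python3 jog.py '0 0 30 0 0 0 95;0 0 40 0 0 0 95;0 0 30 0 0 0 95;0 0 15 0 0 0 95;0 0 8 0 0 0 95'
```

```text
[[ 668.6 -158.9   82. ]
 [ 619.  -171.5   82. ]] [ 643.8 -165.2   82. ] 51.109936575535336 -165.72871055246918
tool offs [13.8  1.8]
clock: 14.42
tool_pos: [628.1, -166.1, 43.3]
tcp_rot: [0.992, 0.127, -0.002, -0.001]
ft_force: [-0.2, -0.0, -1.0]
gripper_width: 94.6
grip_force: 0.0
```

```bash
python3 - <<'E'
from h import *
W=load("w7");np.set_printoptions(precision=1,suppress=True)
Q=np.array([onz(W,(x*4/3,y*4/3),82) for x,y in [(236.5,142),(236.5,150),(236.5,160),(236,217)]]);print(Q, np.linalg.norm(Q-Q[3],axis=1))
u=np.array([.968,.252]);print("centre from far end",Q[3][:2]+35*u)
W=load("w7"); 
for o in ([630,-167],[628.5,-166]):
    for e in (-35,35):
        for z in (50,82): print(o,e,z,proj(W,[o[0]+e*.968,o[1]+e*.252,z])*.75)
E
```

```text
[[ 668.6 -158.9   82. ]
 [ 661.6 -160.8   82. ]
 [ 652.8 -163.1   82. ]
 [ 598.9 -176.8   82. ]] [71.9 64.7 55.6  0. ]
centre from far end [ 632.8 -168. ]
[630, -167] -35 50 [[234.2 206.8]]
[630, -167] -35 82 [[234.2 219.4]]
[630, -167] 35 50 [[234.3 141.1]]
[630, -167] 35 82 [[234.3 146.9]]
[628.5, -166] -35 50 [[232.9 207.9]]
[628.5, -166] -35 82 [[232.8 220.5]]
[628.5, -166] 35 50 [[232.9 142.3]]
[628.5, -166] 35 82 [[232.8 148.2]]
```

```bash
python3 jog.py '1.5 1 0 0 0 0 95;0 0 0 0 0 0 95;0 0 0 0 0 0 15;0 0 0 0 0 0 15;0 0 0 0 0 0 15' 50|sed -n 2p;for i in 1 2 3; do python3 jog.py '0 0 0 0 0 0 15;0 0 0 0 0 0 15;0 0 0 0 0 0 15;0 0 0 0 0 0 15;0 0 0 0 0 0 15' |tail -4;done
```

```text
tool_pos: [633.1, -167.8, 48.8]
tcp_rot: [0.992, 0.127, -0.0, -0.0]
ft_force: [0.5, -0.4, -0.1]
gripper_width: 47.1
grip_force: 0.0
tcp_rot: [0.992, 0.127, 0.0, 0.0]
ft_force: [1.2, -1.2, -0.6]
gripper_width: 19.6
grip_force: 50.0
tcp_rot: [0.992, 0.127, 0.0, 0.0]
ft_force: [0.5, -1.3, -0.6]
gripper_width: 20.0
grip_force: 50.0
```

```bash
python3 jog.py '0 0 -10 0 0 0 15;0 0 -30 0 0 0 15;0 0 -40 0 0 0 15;0 0 -33 0 0 0 15;0 0 0 0 0 0 15'|sed -n 2,5p;python3 jog.py '0 0 0 0 0 .12 15;0 0 0 0 0 .12 15;0 0 0 0 0 .071 15;0 0 0 0 0 0 15';python3 jog.py '-8.7 -33.3 0 0 0 0 15;-8.7 -33.3 0 0 0 0 15;-8.7 -33.3 0 0 0 0 15;-8.7 -33.3 0 0 0 0 15'|sed -n 2p;python3 jog.py '-8.7 -33.3 0 0 0 0 15;-8.7 -33.3 0 0 0 0 15;-8.7 -33.3 0 0 0 0 15;-8.7 -33.3 0 0 0 0 15'|sed -n 2p;python3 jog.py '0 0 0 0 0 0 15;0 0 0 0 0 0 15;0 0 0 0 0 0 15;0 0 0 0 0 0 15'
python3 - <<'E'
from h import *
from scipy.spatial.transform import Rotation as R
snap("wrist","w8");snap("side","s8");snap("scene","c8")
im=np.zeros((600,800,3),np.uint8)
im[:360,:480]=cv2.resize(cv2.imread("pics/w8.png"),(480,360))
def put(n,x,y,w,h,s,X,Y):
    t=cv2.resize(cv2.imread(n)[y:y+h,x:x+w],(int(w*s),int(h*s)),interpolation=cv2.INTER_CUBIC);im[Y:Y+t.shape[0],X:X+t.shape[1]]=t
put("pics/s8.png",265,100,100,130,3,485,0)
put("pics/c8.png",330,205,160,120,2,0,360)
cv2.imwrite("pics/comp8.png",im)
s=env.sense();print(s["tool_pos"],R.from_quat(s["tcp_rot"]).as_matrix()[:2])
E
```

```text
tool_pos: [636.3, -168.7, 170.0]
tcp_rot: [0.992, 0.127, 0.007, 0.003]
ft_force: [1.6, -0.6, 0.4]
gripper_width: 20.1
clock: 16.83
tool_pos: [631.3, -167.1, 159.5]
tcp_rot: [1.0, -0.029, -0.0, -0.0]
ft_force: [0.5, 0.1, -1.7]
gripper_width: 20.2
grip_force: 50.0
tool_pos: [603.9, -31.1, 159.4]
tool_pos: [576.7, 104.1, 159.6]
clock: 17.83
tool_pos: [577.7, 101.7, 159.6]
tcp_rot: [1.0, -0.029, -0.0, 0.0]
ft_force: [0.9, -0.0, -1.7]
gripper_width: 19.7
grip_force: 50.0
[577.80568382 101.45987629 159.59261021] [[ 9.98286148e-01 -5.85212167e-02 -1.86383491e-04]
 [-5.85212418e-02 -9.98286155e-01 -1.32299777e-04]]
```

View pics/comp8.png

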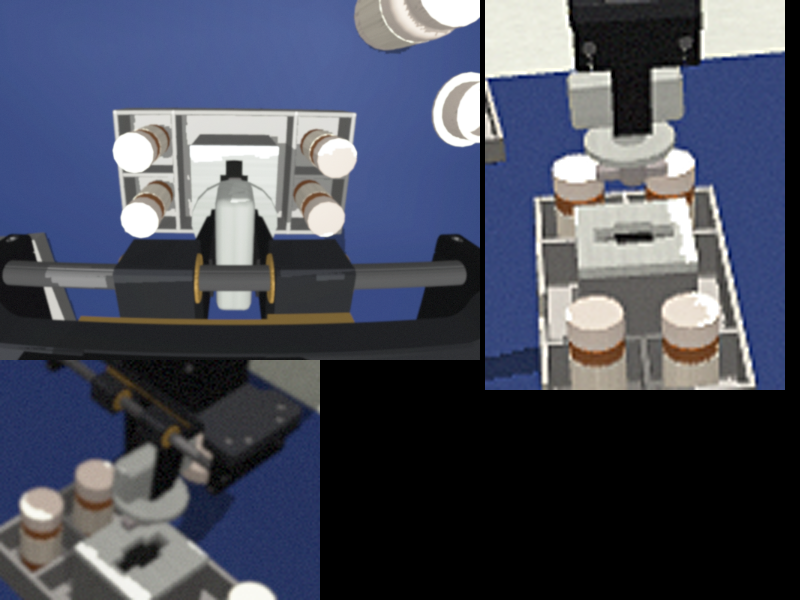

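Handle hangs straight in the grip over the keyhole: side crop has collar centre at about (629,143), keyhole centre (635,236); wrist shows the carrier's long outer wall from (114,110) to (354,111).

```bash
python3 - <<'E'
from h import *
np.set_printoptions(precision=1,suppress=True)
W=load("w8");S=load("s8");C=load("c8")
a,b=[onz(W,(x*4/3,y*4/3),40) for x,y in [(114,110.5),(354,111.5)]];d=b-a;n=np.array([-d[1],d[0]])/np.hypot(d[0],d[1])
print(a,b,np.linalg.norm(d),"yaw",np.degrees(np.arctan2(d[1],d[0]))+90,"cen",(a+b)[:2]/2-66*np.array([np.cos(np.radians(-3.3)),np.sin(np.radians(-3.3))]))
for n,X in [("key",[577.3,102.6,80]),("collar top",[577.8,101.6,151]),("lug",[577.8,101.6,127.5]),("bar",[577.8,101.6,179])]: print(n,((proj(S,X)-[265,100])*3+[485,0]),((proj(C,X)-[330,205])*2+[0,360]))
P=proj(S,[[577.8+e,101.6-e*.058,195] for e in(-35,35)]);print("bar top ends",(P-[265,100])*3+[485,0])
P=proj(W,[[577.8+e,101.6-e*.058,z] for e in(-35,35) for z in (163,195)]);print("bar ends wrist",P*.75)
P=proj(W,[[577.3+26,102.6-26*.058,80]]);print("slot end wrist",P*.75)
E
```

```text
[649.8 215.1  40. ] [635.4 -19.2  40. ] 234.6875869712399 yaw -3.496408708812524 cen [576.7 101.8]
key [[633.2 230.5]] [[141.4 551. ]]
collar top [[630.4 134.9]] [[148.3 490.3]]
lug [[631.7 167.8]] [[145.5 511.1]]
bar [[628.9  94.4]] [[151.8 464.4]]
bar top ends [[570.3  74.2]
 [685.3  66.9]]
bar ends wrist [[234.1 276.2]
 [234.2 309.9]
 [234.3 174.2]
 [234.3 192. ]]
slot end wrist [[233.1 159. ]]
```

```bash
python3 - <<'E'
from h import *
np.set_printoptions(precision=1,suppress=True,linewidth=250)
g=cv2.imread("pics/s8.png",0);g0=cv2.imread("pics/side0.png",0)
print("slot",g[176:182,297:333]);print("slot0",g0[174:181,297:333])
print("collar",g[143:151:2,294:334]);print("lug",g[155:159,294:334])
S=load("s8")
c=.998;s=-.0585
for nm,o in [("key",(577.3,102.6))]:
    print(nm,proj(S,[[o[0]+e,o[1]+e*s,80] for e in(-26,26)]))
o=(577.8,101.6)
print("collar",proj(S,[[o[0]+e,o[1],148] for e in(-29,29)]),"lug",proj(S,[[o[0]+e,o[1]+e*s-5,127.5] for e in(-23,23)]))
E
```

```text
slot [[207 204 207 206 169 168 173 158 152 156 148 155 153 148 162 155 153 149 149 149 155 151 151 142 153 152 154 149 146 151 157 210 219 255 255 255]
 [207 207 207 211 177 142 146 151 146 146 162 145 145 148 152 149 117 118 111  82  81  82  81 111 154 144 141 139 141 138 133 214 217 255 255 255]
 [208 210 208 208 179 147 148 148 142 137 148  40  11  16  15  17  14  21  15  22  21  18  18  52 123 101  98 108 136 124 136 211 202 215 255 255]
 [211 204 206 209 178 140 130 130 106  98 106  65   8  21  20  20  18  15  14  15  19  16   7  34 137 185 181 181 218 221 218 210 200 218 255 255]
 [208 206 202 206 181 160 164 151 140 180 186 156  43  55  54  87  84  83  82 108 107 110 106 124 186 219 214 215 209 207 210 207 202 218 255 255]
 [212 205 202 207 217 215 215 218 216 210 219 226 145 151 150 192 188 188 190 229 232 234 228 224 214 209 209 209 204 205 210 205 199 214 255 255]]
slot0 [[254 254 254 255 255 255 255 255 255 255 255 254 223 225 231 232 231 177 180 182 133 132 140 235 255 255 255 255 255 255 254 255 255 254 255 255]
 [254 254 254 255 255 255 255 255 255 255 255 129 128 132 1
[... 1548 characters left out ...]
8 145 144 145 146 138 142 142 132 122 138 186 177 178 166 158 142 142 255 255 255 255 255 255 255 255]
 [255 255 255 255 255 255 255 255 149 175 174 179 183 183 164 145 111 115 117 118 114 113 117 107 116 121 123 118 123 126 117 137 255 255 255 255 255 255 255 210]
 [255 255 255 255 255 255 255 255 127 151 142 145 135 133 130 120 111 117 118 116 117 120 116 114 113 128 127 120 122 122 116 143 255 255 255 255 255 255 153 149]
 [255 255 255 255 255 255 255 255  98 128 128 130 130 131 133 125 112 115 119 115 116 118 116 113 109 126 127 125 137 133 145 181 255 255 254 216 148 150 155 156]]
key [[301.2 177.8]
 [327.6 175.9]]
collar [[298.2 147.8]
 [328.7 144.9]] lug [[302.2 158.1]
 [326.3 156.4]]
```

```bash
python3 - <<'E'
from h import *
np.set_printoptions(precision=1,suppress=True,linewidth=250)
g=cv2.imread("pics/w8.png",0)
print("slotcol",list(zip(range(204,262,1),g[204:262,308:316].mean(1).astype(int))))
print("slotrow",g[[216,220,224],294:330])
print("barend",g[400:420,305:318].mean(1).astype(int))
print("bar rows",g[300,284:342])
W=load("w8")
print(proj(W,[[577.3+26*.998,102.6-26*.058,80]]),"mid slot",proj(W,[[577.3+20,102.6-20*.058+e,80] for e in(-7.5,7.5)]),proj(W,[[577.8-35,101.6+2,195],[577.8+35,101.6-2,163]]))
E
```

```text
slotcol [(204, np.int64(255)), (205, np.int64(255)), (206, np.int64(254)), (207, np.int64(245)), (208, np.int64(232)), (209, np.int64(229)), (210, np.int64(229)), (211, np.int64(225)), (212, np.int64(209)), (213, np.int64(161)), (214, np.int64(95)), (215, np.int64(43)), (216, np.int64(32)), (217, np.int64(35)), (218, np.int64(35)), (219, np.int64(35)), (220, np.int64(36)), (221, np.int64(36)), (222, np.int64(35)), (223, np.int64(35)), (224, np.int64(36)), (225, np.int64(35)), (226, np.int64(35)), (227, np.int64(35)), (228, np.int64(35)), (229, np.int64(36)), (230, np.int64(36)), (231, np.int64(35)), (232, np.int64(36)), (233, np.int64(37)), (234, np.int64(37)), (235, np.int64(45)), (236, np.int64(66)), (237, np.int64(93)), (238, np.int64(113)), (239, np.int64(126)), (240, np.int64(133)), (241, np.int64(136)), (242, np.int64(138)), (243, np.int64(139)), (244, np.int64(139)), (245, np.int64(140)), (246, np.int64(138)), (247, np.int64(139)), (248, np.int64(140)), (249, np.int64(143)), (250, np.int64(145)), (251, np.int64(145)), (252, np.int64(145)), (253, np.int64(145)), (254, np.int64(
[... 329 characters left out ...]
 224 223 218 186 124  64  36  36  35  36  36  35  39  37  37  36  36  38  35  34  34  34  38  36  52  99 164 215 227 229 228 229 229]
 [230 230 229 228 229 223 193 128  65  38  34  36  35  34  38  39  34  33  37  35  38  37  35  35  37  34  40  51 103 167 218 230 231 232 231 231]]
barend [211 210 210 211 210 210 210 210 210 209 204 192 167 127  91  76  73  73  73  73]
bar rows [ 19  36  66 111 146 169 182 189 195 201 206 211 216 216 217 217 218 219 218 220 218 219 219 219 217 219 216 216 215 215 216 219 219 221 221 221 223 222 222 221 220 219 220 219 218 216 213 209 208 204 200 193 182 163 127  81  37  27]
[[310.7 212.1]] mid slot [[322.2 220.4]
 [299.3 221.6]] [[312.3 413.2]
 [312.3 232.2]]
```

```bash
python3 jog.py '0 -0.5 12 0 0 0 15;0 0 14 0 0 0 15;0 0 8 0 0 0 15;0 0 0 0 0 0 15;0 0 0 0 0 0 15' 60; for i in 1; do python3 jog.py '0 0 2 0 0 0 15;0 0 2 0 0 0 15;0 0 1 0 0 0 15;0 0 0 0 0 0 15;0 0 0 0 0 0 15'; python3 jog.py '0 0 1 0 0 0 15;0 0 1 0 0 0 15;0 0 1 0 0 0 15;0 0 0 0 0 0 15;0 0 0 0 0 0 15';done
```

```text
clock: 18.4
tool_pos: [576.5, 102.9, 123.7]
tcp_rot: [1.0, -0.029, -0.002, 0.0]
ft_force: [-0.6, 0.3, -1.1]
gripper_width: 19.8
grip_force: 60.0
clock: 18.82
tool_pos: [577.7, 103.1, 120.9]
tcp_rot: [1.0, -0.029, 0.0, -0.0]
ft_force: [-0.5, -0.2, -1.3]
gripper_width: 19.7
grip_force: 60.0
clock: 19.23
tool_pos: [577.5, 103.1, 117.5]
tcp_rot: [1.0, -0.029, -0.0, 0.0]
ft_force: [0.2, 0.2, -1.9]
gripper_width: 19.7
grip_force: 60.0
```

```bash
for i in 1; do python3 jog.py '0 0 1 0 0 0 15;0 0 1 0 0 0 15;0 0 1 0 0 0 15;0 0 0 0 0 0 15;0 0 0 0 0 0 15'|sed -n 2,4p; python3 jog.py '0 0 1 0 0 0 15;0 0 1 0 0 0 15;0 0 1 0 0 0 15;0 0 0 0 0 0 15;0 0 0 0 0 0 15'|sed -n 2,4p;python3 jog.py '0 0 1 0 0 0 15;0 0 1 0 0 0 15;0 0 1 0 0 0 15;0 0 0 0 0 0 15;0 0 0 0 0 0 15'; done
```

```text
tool_pos: [577.5, 103.1, 114.5]
tcp_rot: [1.0, -0.029, -0.0, 0.0]
ft_force: [-0.1, 0.1, -1.0]
tool_pos: [577.5, 103.1, 111.5]
tcp_rot: [1.0, -0.029, -0.0, 0.0]
ft_force: [-0.0, 0.8, -2.9]
clock: 20.48
tool_pos: [577.9, 103.1, 109.2]
tcp_rot: [1.0, -0.029, 0.0, -0.0]
ft_force: [-1.1, -0.4, 2.7]
gripper_width: 20.1
grip_force: 60.0
```

```bash
for i in 1; do python3 jog.py '0 0 2 0 0 0 15;0 0 2 0 0 0 15;0 0 2 0 0 0 15;0 0 0 0 0 0 15;0 0 0 0 0 0 15'|sed -n 2,4p; python3 jog.py '0 0 2 0 0 0 15;0 0 2 0 0 0 15;0 0 1 0 0 0 15;0 0 0 0 0 0 15;0 0 0 0 0 0 15'|sed -n 2,4p;python3 jog.py '0 0 1 0 0 0 15;0 0 1 0 0 0 15;0 0 0 0 0 0 15;0 0 0 0 0 0 15';python3 jog.py '0 0 1 0 0 0 15;0 0 0 0 0 0 15;0 0 0 0 0 0 15'; done
```

```text
tool_pos: [577.9, 103.1, 103.0]
tcp_rot: [1.0, -0.029, 0.0, -0.0]
ft_force: [-0.4, 0.9, 3.7]
tool_pos: [578.0, 103.1, 98.5]
tcp_rot: [1.0, -0.029, 0.0, -0.0]
ft_force: [-1.7, -0.3, 6.5]
clock: 21.65
tool_pos: [578.1, 103.1, 96.7]
tcp_rot: [1.0, -0.029, 0.0, -0.0]
ft_force: [-2.3, -0.3, 7.9]
gripper_width: 19.8
grip_force: 60.0
clock: 21.9
tool_pos: [578.1, 103.1, 95.8]
tcp_rot: [1.0, -0.029, 0.0, -0.0]
ft_force: [-1.7, 0.0, 8.3]
gripper_width: 19.8
grip_force: 60.0
```

```bash
for i in 1; do python3 jog.py '0 0 1 0 0 0 15;0 0 0 0 0 0 15;0 0 0 0 0 0 15'|sed -n 2,4p; python3 jog.py '0 0 1 0 0 0 15;0 0 0 0 0 0 15;0 0 0 0 0 0 15'; done
```

```text
tool_pos: [578.4, 103.1, 95.3]
tcp_rot: [1.0, -0.029, 0.001, -0.0]
ft_force: [-3.0, 0.2, 8.6]
clock: 22.4
tool_pos: [578.8, 103.1, 95.0]
tcp_rot: [1.0, -0.029, 0.001, -0.0]
ft_force: [-1.7, -0.7, 11.1]
gripper_width: 20.0
grip_force: 60.0
```

```bash
python3 jog.py '0 0 0 0 0 -.06 15;0 0 0 0 0 -.06 15;0 0 0 0 0 -.06 15;0 0 0 0 0 -.06 15;0 0 0 0 0 -.06 15'|sed -n 2,5p;python3 jog.py '0 0 0 0 0 -.1 15;0 0 0 0 0 -.1 15;0 0 0 0 0 -.1 15;0 0 0 0 0 -.1 15;0 0 0 0 0 -.1 15'; python3 -c "
from bench import env;s=env.sense();print(s['torque'],s['tool_pos'])"
```

```text
tool_pos: [579.5, 103.9, 95.1]
tcp_rot: [0.992, 0.122, 0.002, -0.001]
ft_force: [-1.2, 2.9, 10.3]
gripper_width: 19.8
clock: 23.23
tool_pos: [579.3, 104.0, 95.1]
tcp_rot: [0.931, 0.365, 0.002, -0.0]
ft_force: [-1.8, 2.8, 9.6]
gripper_width: 20.1
grip_force: 60.0
[ 0.40924666  0.51463277 -0.04356283] [579.33917666 104.00910898  95.11077453]
```

```bash
python3 jog.py '0 0 0 0 0 -.1 15;0 0 0 0 0 -.1 15;0 0 0 0 0 -.1 15;0 0 0 0 0 -.1 15;0 0 0 0 0 -.1 15'|sed -n 2,5p;python3 jog.py '0 0 0 0 0 -.1 15;0 0 0 0 0 -.1 15;0 0 0 0 0 -.071 15;0 0 0 0 0 0 15;0 0 0 0 0 0 15'; python3 jog.py '0 0 1 0 0 0 15;0 0 1 0 0 0 15;0 0 0 0 0 0 15;0 0 0 0 0 0 15'; python3 - <<'E'
from h import *
s=env.sense();print(s['torque'],s['tool_pos'])
snap("side","s9");snap("wrist","w9")
np.set_printoptions(linewidth=250)
g=cv2.imread("pics/s9.png",0)
print(g[168:198:2,285:345])
E
```

```text
tool_pos: [579.1, 103.8, 95.1]
tcp_rot: [0.812, 0.584, 0.002, 0.0]
ft_force: [-2.6, 1.3, 11.0]
gripper_width: 19.7
clock: 24.07
tool_pos: [579.0, 103.6, 95.1]
tcp_rot: [0.727, 0.687, 0.002, 0.001]
ft_force: [-2.2, 1.4, 9.8]
gripper_width: 20.1
grip_force: 60.0
clock: 24.4
tool_pos: [579.1, 103.7, 94.8]
tcp_rot: [0.727, 0.687, 0.001, 0.001]
ft_force: [-6.0, 1.7, 19.9]
gripper_width: 19.9
grip_force: 60.0
[-0.0569111  1.4274728 -0.020583 ] [579.14965582 103.6809642   94.82076563]
[[ 86  91  89 109  68  75  77  72  71 121 221 215 247 246 248 250 251 255 255 255 255 255   0   7  20  89 151 150 150 149 152 152 151 149 150 149 107   0  76 254 255 255 255 255 255 255 255 227 112 158  81  93  94  92  82 160 223  95  63  70]
 [ 90  90  89 124 169 104  73  77  65 162 255 255 255 255 255 255 255 255 255 245 199 211 232   4  16  82 151 146 149 152 140 143 147 151 150 150 111   5 122 215 199 194 234 255 210 255 255 255 141 152  83  92  94  93  78  84 240 255  48  68]
 [ 88  91  89 102 164 167 167 166 186 198 255 255 255 255 197 201 199 227 198 202 199 211 221  54   0  57 146 146 146 144 147 144 1
[... 2328 characters left out ...]
  95  88  94  91 119 145 149 148 136 131 132 131 129 114 114 112 114  99 101  99 103  87  83  87  83  89  89  89  87  91  90  89  89  92  94  91  88  94  94  93  90  89  90  90 158 150 152 149 149 154  95  77  82]
 [ 81 106 102 100 113 111 111 110 149 148 148  93  84  93  92  94  91  91  94  95  97  92  95  97  94  95  92  95  96  93  94  96  91  92  91  94  92  95  95 100  97  97  95  95  92  95  92  94  94  89  97 229 213 211 210 214 213 141  69  81]
 [153 228 220 221 218 219 218 217 214 212 219 150  83  92  95  94  95  91  90  95  91  94  96  94  94  92  97  98  97  97  93  94  95  95  95  94  94  93  92  92  95  90  90  90  90  87  83  84  82  77  89 225 212 206 208 208 213 222  85  75]]
```

```bash
python3 jog.py '0 -1 0 0 0 0 15;0 0 0 0 0 0 15;0 0 0 0 0 0 15'|sed -n 2,4p; python3 jog.py '0 -0.7 0 0 0 0 15;0 0 0 0 0 0 15;0 0 0 0 0 0 15;0 0 0 0 0 0 15'; python3 -c "
from bench import env;s=env.sense();print(s['torque'],s['tool_pos'])"
```

```text
tool_pos: [579.0, 103.7, 94.9]
tcp_rot: [0.727, 0.687, 0.002, 0.002]
ft_force: [-3.2, 0.7, 17.0]
clock: 25.08
tool_pos: [578.9, 103.7, 94.9]
tcp_rot: [0.727, 0.687, 0.003, 0.002]
ft_force: [-2.1, 0.5, 15.5]
gripper_width: 19.8
grip_force: 60.0
[0.00744357 0.46695782 0.08953296] [578.93103752 103.67139227  94.90110085]
```

```bash
python3 jog.py '0 0 0.5 .006 0 0 15;0 0 0.5 0 0 0 15;0 0 0 0 0 0 15;0 0 0 0 0 0 15'; python3 -c "
from bench import env;s=env.sense();print(s['torque'],s['tool_pos'],s['tcp_rot'])"
```

```text
clock: 25.42
tool_pos: [579.1, 103.7, 94.8]
tcp_rot: [0.727, 0.687, 0.001, -0.0]
ft_force: [-2.8, 1.1, 18.6]
gripper_width: 19.6
grip_force: 60.0
[-0.02856224  0.77905329  0.03115666] [579.11176641 103.72993927  94.80927758] [ 7.26933572e-01  6.86707188e-01  9.04230450e-04 -4.34264584e-05]
```

```bash
python3 - <<'E'
from h import *
snap("side","s10");a,b,c=[cv2.imread(f"pics/{n}.png",0).astype(int) for n in("s7","s8","s10")]
S=load("s10")
for x,y in [(541,17),(605,13),(615,190),(550,193)]:
    u,v=proj(S,[x,y,80])[0].astype(int); print((u,v),[abs(c[v-4:v+20,u-9:u+9]-k[v-4:v+20,u-9:u+9]).mean().round(1) for k in (a,b)])
s=env.sense();print(s["clock"],s["ft_force"],s["gripper_width"],s["tool_pos"])
print(env.job_done())
E
```

```text
(np.int64(301), np.int64(203)) [np.float64(14.1), np.float64(3.9)]
(np.int64(336), np.int64(201)) [np.float64(10.2), np.float64(8.2)]
(np.int64(326), np.int64(152)) [np.float64(71.2), np.float64(50.5)]
(np.int64(295), np.int64(155)) [np.float64(4.1), np.float64(11.3)]
25.4667 [-3.72991322  0.15749552 18.99865735] 19.99996308760637 [579.08571882 103.71710572  94.77157533]
the job is handed in; nothing more can be done
None
```

I handed the job in at 25.5 s: both vials stand released in the two empty cells, and the handle is plugged in, turned a quarter turn and still gripped. It is pressed down with about 19 N at flush height; by then I had used my ten pictures, so the final pose rests on force and position readings.

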